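# Lay out a three-cell battery pack on its jig

### The job

First stand the three coloured cells upright on the black jig, each centred on a round seat mark: the green cell on the seat beside the red terminal block, the orange cell on the seat beside the white terminal block, and the blue cell between them. Then lay the metal connecting bar flat on top of the green and blue cells, centred and in line with the row so that it bridges them, and set the yellow terminal cap upright and centred on top of the orange cell. Let go of everything, and leave the spare black cell and the roll of tape where they are.

Things in the scene. Friction and masses are not known exactly. Their poses are not given: they have to be found in the camera images.
- green_cell: Green battery cell: an upright cylinder 33 mm in diameter and 61 mm tall, wrapped in green with a bare metal disc in its flat top; about 150 g. It stands loose on the cutting mat (mat top 3 mm above the table). Origin: centre of its underside, z up. Goes on the seat beside the red block.
- blue_cell: Blue battery cell: an upright cylinder 33 mm in diameter and 61 mm tall, wrapped in blue with a bare metal disc in its flat top; about 150 g. It stands loose on the cutting mat (mat top 3 mm above the table). Origin: centre of its underside, z up. Goes on the middle seat.
- orange_cell: Orange battery cell: an upright cylinder 33 mm in diameter and 61 mm tall, wrapped in orange with a bare metal disc in its flat top; about 150 g. It stands loose on the cutting mat (mat top 3 mm above the table). Origin: centre of its underside, z up. Goes on the seat beside the white block.
- black_cell: Spare black battery cell: an upright cylinder 33 mm in diameter and 61 mm tall, wrapped in black with a bare metal disc in its flat top; about 150 g. It stands loose on the cutting mat (mat top 3 mm above the table). Origin: centre of its underside, z up. Not used: leave it alone.
- bar: Connecting bar, lying loose and flat on the mat: a bright metal strip 84 mm long (its x), 18 mm wide (its y) and 5 mm thick, with a purple plastic grip block on the middle of it, 30 mm long and also 18 mm wide, whose top is 20 mm above the strip's underside. 60 g. Origin: centre of the strip's underside, z up. Grip it across its 18 mm width.
- cap: Terminal cap, standing loose on the mat: a yellow plastic disc 28 mm in diameter and 16 mm tall, with a brass stud 10 mm in diameter and 8 mm tall on top. 40 g. Origin: centre of its underside, z up (stud upward).
- jig: Assembly jig, fixed: a flat black plate 6 mm thick, 300 mm long (its y) and 74 mm wide (its x; 62 mm at the ends), lying on the 3 mm mat (top 9 mm above the table). Three seats in a row, marked by flat round discs with a pale rim (43 mm across, nothing raised), lie at y = -55, 0 and +55 mm on its long centreline (x = 0). Origin: centre of its underside. Which end has the red block varies.
- red_block: Red terminal block, fixed on one end of the jig, 115 mm from the jig's centre on its centreline: 44 x 26 x 20 mm with two brass screws on top. The nearest seat's centre is 60 mm from it. Origin: centre of its underside.
- white_block: White terminal block, fixed on the other end of the jig, of the same size and distances as the red one. Origin: centre of its underside.
- tape: Roll of black tape lying flat and loose on the mat to one side of the jig: ring 92 mm outside, 60 mm inside diameter, 19 mm tall. Leave it alone. Origin: centre of its underside.
Mind the look-alikes: they are no part of the job. Of the things that look like the cap, the smaller one is meant. What is shaped like the blue_cell but pink is not meant.

How it is judged:
By the outcome, as a careful person would: the job done as asked, in the order asked, and still so for the second after the job is handed in, with the robot touching nothing.
It also fails if it takes over 134 s, if anything falls off the work surface, if the arm or the gripper's body presses on something with over 40 N, if the wrist force passes 120 N, or if a joint passes its speed limit or range.

### The arm

A 6-joint arm with a two-finger parallel gripper is mounted at the origin on the work surface. World frame = base frame: x ahead of the robot, y to its left, z up, the work surface at z = 0. Lengths are in m, angles in rad, forces in N, time in s.
With the tool pointing down it reaches from about 0.375 to 0.75 m from the base axis. Payload 9 kg.
Tool frame: the origin (TCP) lies at the very end of the fingers, on their centre line; the grasp point (between the pads) lies 19 mm behind it; z points along the fingers, y is the line along which they close (so a half turn about z gives the same grasp; the last joint's range is limited). The gripper opens to 85 mm and grips with 20 to 120 N. Pads are 22 mm wide; open, the fingers measure 114 mm over their backs; the gripper's body (76 mm by 85 mm) begins 54 mm behind the grasp point. The pads swing forward as they close: fully open they stand 13 mm farther back than shut.
Start: joints at [-1.394, 0.104, 0.097, 1.564, 0, 1.353], TCP at [0.231, -0.554, 0.231] pointing down, gripper open.
Joint ranges: [-2.99, 2.99], [-0.84, 1.86], [-1.1, 1.16], [-1.84, 2.11], [-1.51, 1.56], [-3.14, 3.14]. Speed limits (rad/s): [2.22, 2.22, 2.57, 3.14, 3.14, 3.14].

### API

Orientations are given as a unit quaternion [x, y, z, w].
In Python, from bench import bot gives the robot as it stands. The module is installed in compiled form; this text tells all that it offers.
- The arm moves only by the tool send_rows, never from a script. Its arguments are lists of equal length, an entry for each row: "fingers": the opening in per cent of the stroke, from 0 (shut) to 100 (fully open); "slide": the shift along the world's x, y, z scaled (see below), a list of three; "twist": the turn about the world's z scaled (see below). In form: {"fingers": [fingers, ...], "slide": [[x, y, z], ...], "twist": [twist, ...]}. A call has 1 to 5 rows; each row is the pose to reach, as a shift and turn from the pose commanded when the call began; what a row does not reach only later rows make up. The controller multiplies each number of a shift by 0.25 m and each number of a turn by 45 degrees. A row lasts 1/10 s, in which the tool goes at most 50 mm and 8.59 degrees, less where a joint would pass 70% of its speed; a pose out of reach is approached as far as the arm can. A call with a number of a shift or a turn outside -1 to 1 is refused whole. A call with a gripper value outside its range is refused whole. The fingers move at their own pace and stop on an object; "newtons" is the grip in N (left out, the last holds). Time passes only in rows, so rows that repeat a pose let the fingers close. It gives the time, the measured TCP pose, the force, the opening and the grip force at its end, in the units of the state.
- bot.get_obs(): the state, without advancing time (a new reading comes with each control period).
- bot.capture(name): name is "scene" or "top" or "wrist"; returns the picture (480x640x3 uint8, blue, green, red); there is no depth.
- bot.camera_params(name): a dict with "fx", "fy", "cx", "cy" (pixels), "world_from_camera" (4x4, takes a point from camera to world coordinates). Camera axes: x right, y up, looking along -z (the intrinsics and any distortion apply to the point x, -y, -z); pixel columns grow to the right and rows downward; lengths in m; the calibration is good to about 2 mm. A picture is of the moment at which its call begins: read the wrist's pose just before it. camera_params takes no time and is no camera call; for the wrist camera it gives the pose at the moment of the call.
- bot.sign_off(): hands the job in; it is judged then, once.
The state is a dict: "time_s": time; "qpos": joint angles; "joint_vel": joint speeds; "joint_torque": joint torques, N m; "ee_pos": TCP position; "ee_rot": TCP orientation; "ft_force": force on the tool from outside, world axes, zero at the start; "ft_torque": the same for the moment, N m; "grip_width": finger opening in m; "finger_force": force on a finger pad.
Only numpy, scipy, OpenCV 4.12 (cv2) and the standard library are available. Lean on these libraries where they do the work, as an engineer would, in place of code of your own. Each camera call takes 0.05 s, during which the arm holds its last target. There are 200 camera calls.

## Working session

There is one attempt and no reset: what is moved stays moved. The work goes in short steps, Python scripts to look and compute and a tool call to move; the robot and the scene stay as the last step left them, time stands still between calls to the robot, and variables do not carry over. Pictures are saved under pics/ and viewed, at most 14 in all, crops included, and the job is handed in when it is done.

Besides the shell and the picture viewer there is one more tool, called after "Call:" as name(argument=value, ...), one argument or row to a line, values as JSON. send_rows: Moves the arm, as the interface text tells. Shifts and turns lie within -1 to 1; 1 stands for 0.25 m of shift or 45 degrees of turn. Its arguments: {"type":"object","properties":{"fingers":{"type":"array"},"slide":{"type":"array"},"twist":{"type":"array"},"newtons":{"type":"number"}},"required":["fingers","slide","twist"]}

```bash
mkdir -p pics; python3 - <<'E'
from bench import bot
import cv2,numpy as np
o=bot.get_obs();print({k:np.round(v,3) for k,v in o.items()})
for n in("scene","top"):
    im=bot.capture(n);cv2.imwrite(f"pics/{n}0.png",im)
    p=bot.camera_params(n);print(n,{k:np.round(v,3).tolist() for k,v in p.items()})
E
```

```text
{'time_s': np.float64(0.0), 'qpos': array([-1.394,  0.105,  0.096,  1.564,  0.   ,  1.353]), 'joint_vel': array([-0.001,  0.001, -0.002, -0.   , -0.   ,  0.002]), 'joint_torque': array([ 4.0000e-03, -5.5693e+01,  5.0365e+01,  1.7000e-02, -0.0000e+00,
       -0.0000e+00]), 'ee_pos': array([ 0.231, -0.554,  0.231]), 'ee_rot': array([ 0.981,  0.196,  0.   , -0.001]), 'ft_force': array([-0.083, -0.01 ,  0.019]), 'ft_torque': array([-0.003, -0.016,  0.02 ]), 'finger_force': np.float64(0.0), 'grip_width': np.float64(0.086)}
scene {'fx': 597.041, 'fy': 597.041, 'cx': 324.598, 'cy': 240.138, 'world_from_camera': [[-0.835, -0.407, 0.371, 0.92], [0.551, -0.614, 0.565, 0.671], [-0.003, 0.676, 0.737, 0.904], [0.0, 0.0, 0.0, 1.0]]}
top {'fx': 576.602, 'fy': 576.602, 'cx': 320.374, 'cy': 227.774, 'world_from_camera': [[-0.021, 0.997, -0.073, 0.397], [-1.0, -0.021, -0.002, -0.002], [-0.004, 0.073, 0.997, 1.268], [0.0, 0.0, 0.0, 1.0]]}
```

View pics/top0.png

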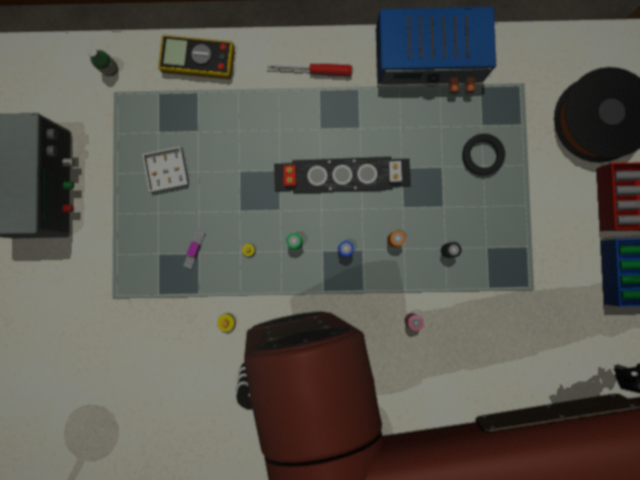

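View pics/scene0.png

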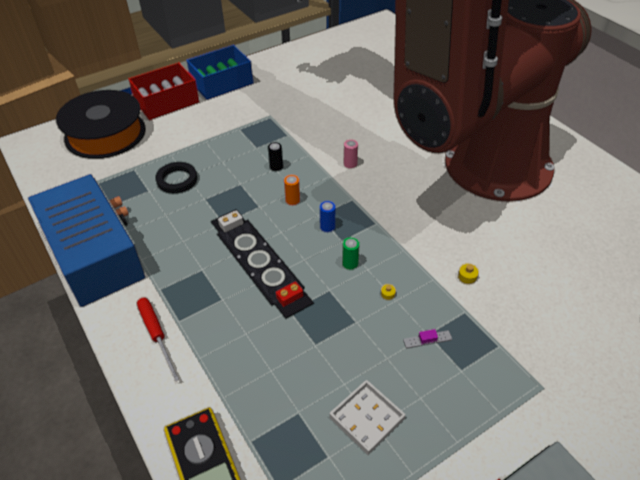

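Candidates in the top view: for the cap, the small yellow disc on the mat (248,250) or the larger one off the mat (227,323). I choose (248,250). For the blue cell, blue (346,249) or pink (414,323). I choose (346,249). Green (294,241) and orange (397,239) have no rivals. The bar is the purple grip (194,250), and the jig is at (342,174) with red on the left and white on the right.

```bash
cat > h.py <<'E'
import cv2,numpy as np
from bench import bot
def ray(p,u,v,z):
    T=np.array(p["world_from_camera"]);d=T[:3,:3]@np.array([(u-p["cx"])/p["fx"],-(v-p["cy"])/p["fy"],-1]);c=T[:3,3]
    return c+d*(z-c[2])/d[2]
HUE=dict(green=(50,85),blue=(105,125),orange=(8,18),yellow=(22,34),purple=(140,165),red=(174,184))
def blobs(im,col,smin=110,vmin=50,amin=20):
    h=cv2.cvtColor(im,cv2.COLOR_BGR2HSV);a,b=HUE[col]
    hh=h[...,0].astype(int); hh=np.where(hh<a-175+1,hh+180,hh) if b>180 else hh
    m=((hh>=a)&(hh<=b)&(h[...,1]>=smin)&(h[...,2]>=vmin)).astype(np.uint8)
    n,l,s,c=cv2.connectedComponentsWithStats(m)
    return [(c[i].round(1).tolist(),s[i].tolist(),l==i) for i in range(1,n) if s[i,4]>=amin]
E
python3 - <<'E'
from h import *
im=cv2.imread("pics/top0.png");p=bot.camera_params("top")
zz=dict(green=.06,blue=.06,orange=.06,yellow=.02,purple=.023,red=.029)
for c in zz:
    for b in blobs(im,c):
        print(c,b[0],b[1],ray(p,*b[0],zz[c])[:2].round(3))
for n,u,v,z in(("seatL",317,175,.009),("seatM",342.5,174.5,.009),("seatR",367.5,174,.009),("white",395.5,172,.029),("tape",484,155,.02),("black",452,250,.06)):print(n,ray(p,u,v,z)[:2].round(3))
print({k:np.round(v,3).tolist() for k,v in bot.camera_params("wrist").items()})
cv2.imwrite("pics/crop0.png",cv2.resize(im[140:345,140:500],None,fx=2.2,fy=2.2,interpolation=cv2.INTER_CUBIC))
E
```

```text
green [67.4, 184.1] [64, 182, 8, 6, 41] [0.59  0.534]
green [294.2, 241.1] [286, 233, 16, 16, 111] [0.459 0.056]
green [630.0, 249.0] [620, 246, 20, 7, 133] [ 0.428 -0.645]
green [630.1, 264.0] [621, 261, 19, 7, 131] [ 0.396 -0.644]
green [630.7, 278.5] [622, 276, 18, 6, 106] [ 0.366 -0.643]
green [631.2, 293.7] [623, 291, 17, 7, 103] [ 0.335 -0.642]
blue [436.7, 37.6] [379, 7, 116, 63, 6360] [ 0.891 -0.258]
blue [625.8, 267.5] [615, 238, 25, 69, 619] [ 0.389 -0.634]
blue [345.7, 249.2] [338, 241, 16, 16, 119] [ 0.44  -0.051]
orange [470.0, 84.3] [466, 77, 9, 15, 118] [ 0.786 -0.325]
orange [453.9, 84.9] [450, 78, 9, 14, 112] [ 0.786 -0.291]
orange [289.0, 169.2] [286, 166, 7, 7, 25] [0.612 0.065]
orange [289.0, 179.6] [286, 177, 7, 7, 25] [0.589 0.065]
orange [395.9, 238.7] [388, 230, 18, 17, 151] [ 0.46  -0.157]
yellow [199.1, 60.6] [158, 35, 76, 44, 772] [0.866 0.262]
yellow [248.0, 249.6] [242, 244, 13, 13, 130] [0.445 0.159]
yellow [225.7, 322.4] [217, 314, 18, 18, 232] [0.29  0.208]
purple [192.9, 249.1] [188, 242, 11, 15, 112] [0.448 0.277]
red [409.0, 324.2] [407, 321, 6, 8, 20] [ 0.279 -0.183]
seatL [0.606 0.006]
seatM [ 0.606 -0.05 ]
seatR [ 0.606 -0.105]
white [ 0.606 -0.164]
tape [ 0.641 -0.36 ]
black [ 0.433 -0.273]
{'fx': 430.694, 'fy': 430.694, 'cx': 323.43, 'cy': 239.029, 'world_from_camera': [[0.384, 0.881, 0.277, 0.301], [-0.923, 0.367, 0.115, -0.525], [-0.0, -0.3, 0.954, 0.373], [0.0, 0.0, 0.0, 1.0]]}
```

View pics/crop0.png

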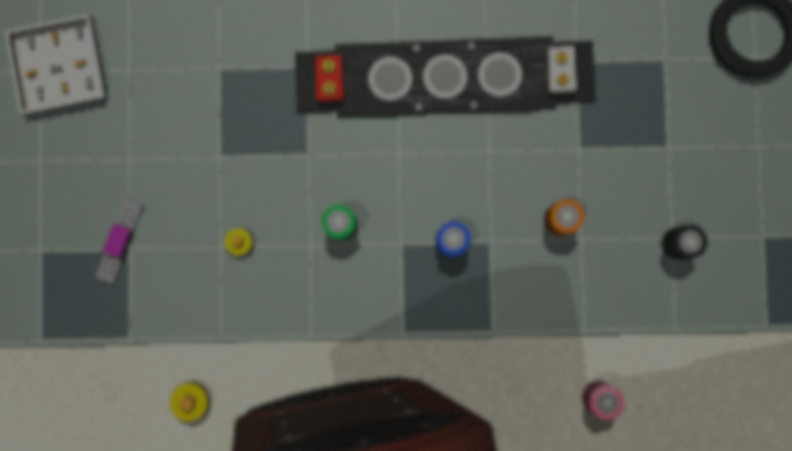

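The crop confirms the choices: the smaller yellow cap is on the mat at crop (238,242), the blue cell is at (453,240), and pink and the big yellow cap lie off the mat. The red block is at the +y end. Moving to a survey pose with the tool's y axis along world x.

Call:
send_rows(
  fingers=[100, 100, 100, 100, 100],
  slide=[
    [0.44, 0.85, 0.2],
    [0.44, 0.85, 0.2],
    [0.44, 0.85, 0.2],
    [0.44, 0.85, 0.2],
    [0.44, 0.85, 0.2],
  ],
  twist=[0.9, 0.9, 0.9, 0.9, 0.9],
)

```text
time_s: 0.6
ee_pos: [0.3414, -0.3392, 0.2816]
ee_rot: [0.851, 0.526, 0.0, -0.0]
ft_force: [0.4, -0.7, -0.0]
grip_width: 0.0854
finger_force: 0.0
```

Call:
send_rows(
  fingers=[100, 100, 100, 100, 100],
  slide=[
    [0.44, 0.85, 0.1],
    [0.44, 0.85, 0.1],
    [0.44, 0.85, 0.1],
    [0.44, 0.85, 0.1],
    [0.44, 0.85, 0.1],
  ],
  twist=[0.6, 0.6, 0.6, 0.6, 0.6],
)

```text
time_s: 1.1
ee_pos: [0.4514, -0.1264, 0.3066]
ee_rot: [0.706, 0.708, 0.0, 0.0]
ft_force: [0.2, -0.7, 0.1]
grip_width: 0.0855
finger_force: 0.0
```

Call:
send_rows(
  fingers=[100, 100, 100, 100, 100],
  slide=[
    [0.28, 0.6, 0],
    [0.28, 0.6, 0],
    [0.28, 0.6, 0],
    [0.28, 0.6, 0],
    [0.28, 0.6, 0],
  ],
  twist=[0, 0, 0, 0, 0],
)

```text
time_s: 1.6
ee_pos: [0.5211, 0.0234, 0.3057]
ee_rot: [0.705, 0.709, -0.0, -0.001]
ft_force: [0.2, -0.9, -0.3]
grip_width: 0.0855
finger_force: 0.0
```

```bash
python3 - <<'E'
from h import *
p=bot.camera_params("wrist");im=bot.capture("wrist");cv2.imwrite("pics/w1.png",im);np.save("p1.npy",p,allow_pickle=True)
print(np.round(p["world_from_camera"],3).tolist(),bot.get_obs()["ee_pos"].round(4))
E
```

```text
[[1.0, -0.005, -0.001, 0.52], [0.005, 0.954, 0.301, 0.099], [-0.0, -0.301, 0.954, 0.448], [0.0, 0.0, 0.0, 1.0]] [0.5207 0.0219 0.3058]
```

View pics/w1.png

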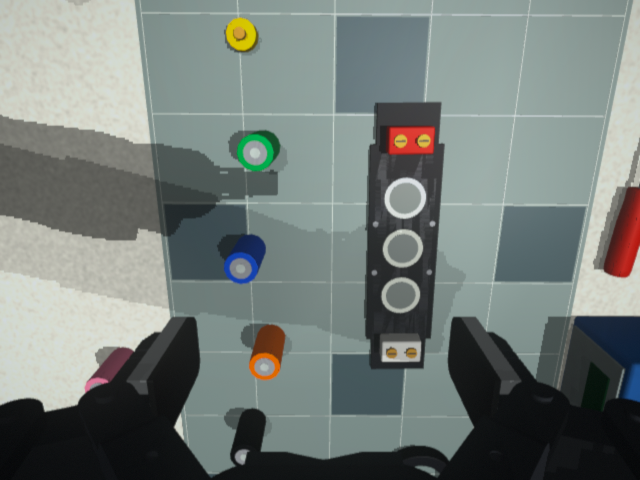

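Wrist view: green top (255,153), blue top (240,268), orange top (264,366), cap (240,35), seats at (405,198), (402,248) and (400,295), red block at the top and white at the bottom. Measuring disc centres and seat rims.

```bash
cat >> h.py <<'E'
def disc(im,u,v,r,vmin=110,smax=60):
    """centre of the pale, unsaturated disc/rim near (u,v): ellipse fit of the largest contour's hull"""
    h=cv2.cvtColor(im,cv2.COLOR_BGR2HSV);m=((h[...,2]>=vmin)&(h[...,1]<=smax)).astype(np.uint8)
    k=np.zeros_like(m);cv2.circle(k,(int(u),int(v)),r,1,-1)
    c,_=cv2.findContours(m*k,cv2.RETR_EXTERNAL,cv2.CHAIN_APPROX_NONE)
    e=cv2.fitEllipse(cv2.convexHull(max(c,key=cv2.contourArea)));return np.round(e[0],1),np.round(e[1],1)
E
python3 - <<'E'
from h import *
im=cv2.imread("pics/w1.png");p=np.load("p1.npy",allow_pickle=True).item()
for n,u,v,r,z in(("green",255,153,13,.064),("blue",240,268,12,.064),("orange",264,366,11,.064),("sR",405,198,24,.009),("sM",402,248,24,.009),("sW",400.5,295,23,.009)):
    c,s=disc(im,u,v,r);print(n,c,s,ray(p,*c,z)[:2].round(4),"alt",ray(p,u,v,z)[:2].round(4))
for b in blobs(im,"yellow",amin=200):print(b[0],b[1],ray(p,*b[0],.015).round(4))
E
```

```text
green [254.6 152.5] [22.7 23.5] [0.4596 0.0577] alt [0.4599 0.0572]
blue [240.1 268. ] [18.8 20.8] [ 0.4411 -0.0512] alt [ 0.441  -0.0512]
orange [264.1 366.4] [16.2 19.4] [ 0.46   -0.1598] alt [ 0.46   -0.1593]
sR [404.8 197.7] [41.  43.4] [0.6047 0.0063] alt [0.6049 0.006 ]
sM [402.5 247.8] [37.7 40.7] [ 0.6056 -0.0485] alt [ 0.6051 -0.0488]
sW [400.3 294.7] [35.4 38.8] [ 0.6065 -0.1037] alt [ 0.6068 -0.104 ]
[241.7, 34.7] [226, 17, 32, 35, 753] [0.4446 0.1589 0.015 ]
```

Call:
send_rows(
  fingers=[100, 100, 100, 100, 100],
  slide=[
    [-0.244, 0.143, 0],
    [-0.244, 0.143, 0],
    [-0.244, 0.143, -0.6],
    [-0.244, 0.143, -0.6],
    [-0.244, 0.143, -0.6],
  ],
  twist=[0, 0, 0, 0, 0],
  newtons=40,
)

```text
time_s: 2.15
ee_pos: [0.4596, 0.0556, 0.1548]
ee_rot: [0.707, 0.707, 0.0, 0.001]
ft_force: [0.2, 0.8, 0.6]
grip_width: 0.0851
finger_force: 0.0
```

Call:
send_rows(
  fingers=[100, 100, 100, 100, 0],
  slide=[
    [0, 0, -0.2],
    [0, 0, -0.4],
    [0, 0, -0.54],
    [0, 0, -0.54],
    [0, 0, -0.54],
  ],
  twist=[0, 0, 0, 0, 0],
)

```text
time_s: 2.65
ee_pos: [0.4597, 0.056, 0.0221]
ee_rot: [0.707, 0.707, -0.0, -0.0]
ft_force: [0.2, -0.2, 1.3]
grip_width: 0.0732
finger_force: 0.0
```

Call:
send_rows(
  fingers=[0, 0, 0, 0, 0],
  slide=[
    [0, 0, 0],
    [0, 0, 0],
    [0, 0, 0],
    [0, 0, 0],
    [0, 0, 0],
  ],
  twist=[0, 0, 0, 0, 0],
)

```text
time_s: 3.15
ee_pos: [0.4612, 0.0566, 0.0233]
ee_rot: [0.706, 0.708, 0.001, 0.001]
ft_force: [-1.5, -1.2, 7.3]
grip_width: 0.0324
finger_force: 39.1
```

Call:
send_rows(
  fingers=[0, 0, 0, 0, 0],
  slide=[
    [0, 0, 0.2],
    [0.579, -0.205, 0.32],
    [0.579, -0.205, 0.32],
    [0.579, -0.205, 0.32],
    [0.579, -0.205, 0.32],
  ],
  twist=[0, 0, 0, 0, 0],
)

```text
time_s: 3.65
ee_pos: [0.609, 0.0033, 0.1014]
ee_rot: [0.707, 0.707, 0.001, 0.001]
ft_force: [-0.7, 0.1, -1.1]
grip_width: 0.0321
finger_force: 40.9
```

Call:
send_rows(
  fingers=[0, 0, 0, 0, 0],
  slide=[
    [0, 0, -0.15],
    [0, 0, -0.25],
    [0, 0, -0.27],
    [0, 0, -0.28],
    [0, 0, -0.28],
  ],
  twist=[0, 0, 0, 0, 0],
)

```text
time_s: 4.15
ee_pos: [0.6052, 0.0056, 0.0328]
ee_rot: [0.706, 0.708, 0.001, 0.001]
ft_force: [-0.4, 0.5, -0.8]
grip_width: 0.032
finger_force: 40.9
```

```bash
python3 - <<'E'
from h import *
p=bot.camera_params("wrist");im=bot.capture("wrist");cv2.imwrite("pics/w2.png",im);np.save("p2.npy",p,allow_pickle=True)
o=bot.get_obs();print(o["ee_pos"].round(4),o["grip_width"])
E
```

```text
[0.6055 0.0055 0.0332] 0.03236728145366438
```

View pics/w2.png

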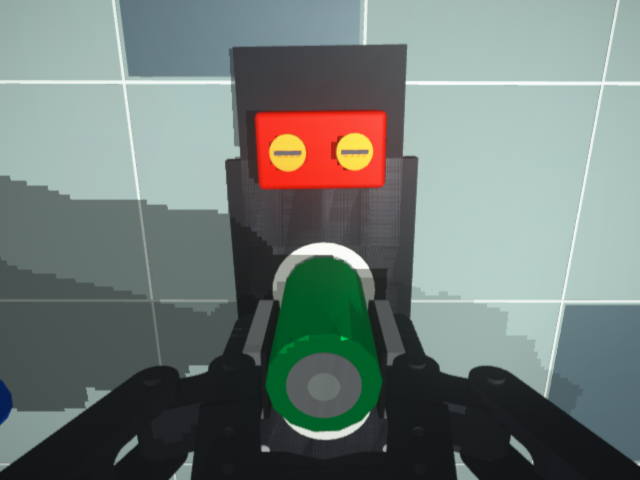

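The green cell is held upright over its seat, with its top disc at (323,385) and the seat rim's top at (323,243). Checking the numbers.

```bash
python3 - <<'E'
from h import *
im=cv2.imread("pics/w2.png");p=np.load("p2.npy",allow_pickle=True).item()
c,s=disc(im,323,385,42,70);print(c,s,ray(p,*c,.074).round(4))
print("rim back",ray(p,323,243,.009).round(4)," front",ray(p,323,439,.009).round(4))
E
```

```text
[323.4 384.8] [63.9 74.8] [0.6044 0.0076 0.074 ]
rim back [0.6044 0.0275 0.009 ]  front [ 0.6045 -0.0702  0.009 ]
```

Call:
send_rows(
  fingers=[0, 0, 0, 0, 0],
  slide=[
    [0, -0.006, -0.006],
    [0, -0.006, -0.012],
    [0, -0.006, -0.016],
    [0, -0.006, -0.016],
    [0, -0.006, -0.016],
  ],
  twist=[0, 0, 0, 0, 0],
)

```text
time_s: 4.7
ee_pos: [0.6053, 0.0038, 0.0294]
ee_rot: [0.706, 0.708, 0.0, 0.001]
ft_force: [-4.7, 0.2, 10.4]
grip_width: 0.0323
finger_force: 42.2
```

Call:
send_rows(
  fingers=[100, 100, 100, 100, 100],
  slide=[
    [0, 0, 0],
    [0, 0, 0],
    [0, 0, 0],
    [0, 0, 0.2],
    [0, 0, 0.4],
  ],
  twist=[0, 0, 0, 0, 0],
)

```text
time_s: 5.2
ee_pos: [0.603, 0.0045, 0.1268]
ee_rot: [0.706, 0.708, -0.001, -0.002]
ft_force: [1.2, -0.1, 1.1]
grip_width: 0.0853
finger_force: 0.0
```

Call:
send_rows(
  fingers=[100, 100, 100, 100, 100],
  slide=[
    [-0.655, -0.221, 0],
    [-0.655, -0.221, 0],
    [-0.655, -0.221, 0],
    [-0.655, -0.221, 0],
    [-0.655, -0.221, -0.1],
  ],
  twist=[0, 0, 0, 0, 0],
)

```text
time_s: 5.7
ee_pos: [0.4408, -0.0526, 0.1049]
ee_rot: [0.707, 0.707, 0.001, 0.003]
ft_force: [1.6, 0.3, -0.1]
grip_width: 0.0855
finger_force: 0.0
```

Call:
send_rows(
  fingers=[100, 100, 100, 100, 0],
  slide=[
    [0, 0, -0.1],
    [0, 0, -0.25],
    [0, 0, -0.324],
    [0, 0, -0.324],
    [0, 0, -0.324],
  ],
  twist=[0, 0, 0, 0, 0],
)

```text
time_s: 6.2
ee_pos: [0.4409, -0.0512, 0.0219]
ee_rot: [0.706, 0.708, 0.0, 0.0]
ft_force: [-0.5, 0.8, 0.2]
grip_width: 0.0733
finger_force: 0.0
```

Call:
send_rows(
  fingers=[0, 0, 0, 0, 0],
  slide=[
    [0, 0, 0],
    [0, 0, 0],
    [0, 0, 0],
    [0, 0, 0],
    [0, 0, 0],
  ],
  twist=[0, 0, 0, 0, 0],
)

```text
time_s: 6.7
ee_pos: [0.4416, -0.0514, 0.0225]
ee_rot: [0.706, 0.708, 0.0, 0.001]
ft_force: [-0.4, -0.1, 6.2]
grip_width: 0.0325
finger_force: 39.3
```

Call:
send_rows(
  fingers=[0, 0, 0, 0, 0],
  slide=[
    [0, 0, 0.2],
    [0.658, 0.009, 0.36],
    [0.658, 0.009, 0.36],
    [0.658, 0.009, 0.36],
    [0.658, 0.009, 0.36],
  ],
  twist=[0, 0, 0, 0, 0],
)

```text
time_s: 7.2
ee_pos: [0.609, -0.049, 0.112]
ee_rot: [0.706, 0.708, 0.001, 0.001]
ft_force: [-1.4, -0.5, -1.1]
grip_width: 0.0323
finger_force: 40.8
```

Call:
send_rows(
  fingers=[0, 0, 0, 0, 0],
  slide=[
    [0, 0, 0],
    [0, 0, -0.15],
    [0, 0, -0.3],
    [0, 0, -0.32],
    [0, 0, -0.32],
  ],
  twist=[0, 0, 0, 0, 0],
)

```text
time_s: 7.7
ee_pos: [0.6038, -0.0486, 0.0307]
ee_rot: [0.706, 0.708, -0.001, -0.001]
ft_force: [-0.0, -0.1, -0.3]
grip_width: 0.0321
finger_force: 41.6
```

```bash
python3 - <<'E'
from h import *
p=bot.camera_params("wrist");im=bot.capture("wrist");cv2.imwrite("pics/w3.png",im);np.save("p3.npy",p,allow_pickle=True)
o=bot.get_obs();print(o["ee_pos"].round(4),o["grip_width"])
c,s=disc(im,323,385,42,70);print(c,s,ray(p,*c,.074).round(4))
E
```

```text
[ 0.6047 -0.0489  0.0319] 0.03212527633847452
[322.7 392. ] [64.1 75.4] [ 0.603  -0.0474  0.074 ]
```

View pics/w3.png

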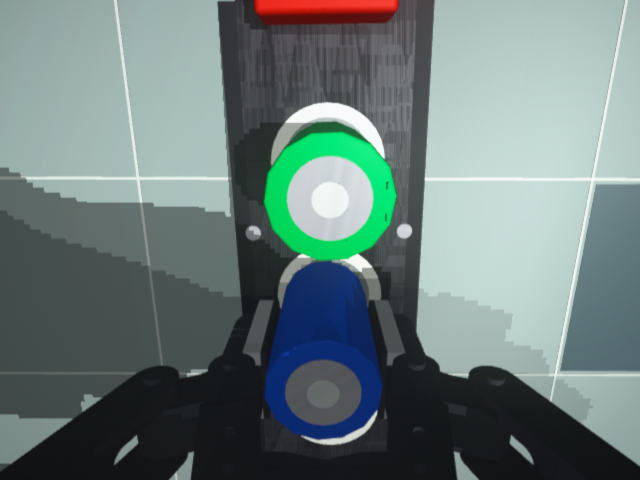

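Green stands on its seat (top disc at (330,199), rim to (328,103)). Blue hangs over the middle seat with its top disc at (323,392) and the rim centred near column 330, so it needs a small +x correction.

```bash
python3 - <<'E'
from h import *
im=cv2.imread("pics/w3.png");p=np.load("p3.npy",allow_pickle=True).item()
print(np.round(p["world_from_camera"],3)[:3,3])
c,s=disc(im,330,199,44,130);print("green",c,s,ray(p,*c,.070).round(4), "its rim back",ray(p,328,103,.009).round(4))
print("rim back",ray(p,330,250,.009).round(4),"bottom of blue",ray(p,328,262,.012).round(4))
E
```

```text
[0.603 0.027 0.173]
green [329.6 198. ] [83.7 85.2] [0.6047 0.0054 0.07  ] its rim back [0.6047 0.0274 0.009 ]
rim back [ 0.6057 -0.029   0.009 ] bottom of blue [ 0.6049 -0.033   0.012 ]
```

Call:
send_rows(
  fingers=[0, 0, 0, 0, 0],
  slide=[
    [0.006, -0.006, 0],
    [0.006, -0.006, -0.008],
    [0.006, -0.006, -0.012],
    [0.006, -0.006, -0.012],
    [0.006, -0.006, -0.012],
  ],
  twist=[0, 0, 0, 0, 0],
)

```text
time_s: 8.25
ee_pos: [0.6068, -0.0504, 0.0285]
ee_rot: [0.706, 0.708, 0.0, 0.0]
ft_force: [-1.3, -0.1, -1.4]
grip_width: 0.0321
finger_force: 41.6
```

Call:
send_rows(
  fingers=[0, 0, 100, 100, 100],
  slide=[
    [0, 0, -0.004],
    [0, 0, -0.004],
    [0, 0, -0.004],
    [0, 0, -0.004],
    [0, 0, -0.004],
  ],
  twist=[0, 0, 0, 0, 0],
)

```text
time_s: 8.75
ee_pos: [0.6068, -0.0504, 0.0273]
ee_rot: [0.706, 0.708, 0.0, 0.0]
ft_force: [-0.5, -0.5, 0.4]
grip_width: 0.0744
finger_force: 0.0
```

Call:
send_rows(
  fingers=[100, 100, 100, 100, 100],
  slide=[
    [0, 0, 0.2],
    [0, 0, 0.4],
    [0, 0, 0.4],
    [-0.2, -0.15, 0.4],
    [-0.36, -0.27, 0.4],
  ],
  twist=[0, 0, 0, 0, 0],
)

```text
time_s: 9.25
ee_pos: [0.5263, -0.1105, 0.127]
ee_rot: [0.706, 0.709, -0.0, 0.0]
ft_force: [-0.0, -1.2, 0.5]
grip_width: 0.0853
finger_force: 0.0
```

Call:
send_rows(
  fingers=[100, 100, 100, 100, 100],
  slide=[
    [-0.228, -0.166, 0],
    [-0.228, -0.166, 0],
    [-0.228, -0.166, -0.1],
    [-0.228, -0.166, -0.25],
    [-0.228, -0.166, -0.424],
  ],
  twist=[0, 0, 0, 0, 0],
)

```text
time_s: 9.75
ee_pos: [0.4708, -0.1529, 0.0216]
ee_rot: [0.707, 0.708, 0.0, 0.002]
ft_force: [1.1, -0.8, -1.2]
grip_width: 0.0854
finger_force: 0.0
```

Call:
send_rows(
  fingers=[100, 0, 0, 0, 0],
  slide=[
    [0, 0, 0],
    [0, 0, 0],
    [0, 0, 0],
    [0, 0, 0],
    [0, 0, 0],
  ],
  twist=[0, 0, 0, 0, 0],
)

```text
time_s: 10.25
ee_pos: [0.4709, -0.1526, 0.0233]
ee_rot: [0.706, 0.708, 0.0, 0.001]
ft_force: [-3.4, 2.2, 9.0]
grip_width: 0.0324
finger_force: 38.8
```

Call:
send_rows(
  fingers=[0, 0],
  slide=[
    [0, 0, 0],
    [0, 0, 0],
  ],
  twist=[0, 0],
)

```text
time_s: 10.45
ee_pos: [0.4709, -0.1526, 0.0233]
ee_rot: [0.706, 0.708, 0.0, 0.001]
ft_force: [-2.2, 0.8, 7.6]
grip_width: 0.0318
finger_force: 39.1
```

The last leg stopped about 1 cm short, so the grip is off-centre in y. Regripping.

Call:
send_rows(
  fingers=[60, 60, 60, 60, 60],
  slide=[
    [0, 0, 0],
    [0, 0, 0],
    [0, -0.028, 0],
    [0, -0.028, 0],
    [0, -0.028, 0],
  ],
  twist=[0, 0, 0, 0, 0],
)

```text
time_s: 10.95
ee_pos: [0.4697, -0.1591, 0.0213]
ee_rot: [0.707, 0.708, 0.0, -0.0]
ft_force: [0.5, -0.8, 0.3]
grip_width: 0.0511
finger_force: 0.0
```

Call:
send_rows(
  fingers=[0, 0, 0, 0, 0],
  slide=[
    [0, 0, 0],
    [0, 0, 0],
    [0, 0, 0],
    [0, 0, 0],
    [0, 0, 0],
  ],
  twist=[0, 0, 0, 0, 0],
)

```text
time_s: 11.45
ee_pos: [0.4698, -0.1589, 0.0214]
ee_rot: [0.706, 0.708, 0.0, 0.0]
ft_force: [-0.2, 0.7, 1.4]
grip_width: 0.032
finger_force: 39.8
```

```bash
python3 - <<'E'
from h import *
p=bot.camera_params("wrist");im=bot.capture("wrist");cv2.imwrite("pics/w4.png",im)
o=bot.get_obs();print(o["ee_pos"].round(4),o["grip_width"])
c,s=disc(im,323,385,42,70);print(c,s,ray(p,*c,.064).round(4))
E
```

```text
[ 0.4699 -0.1589  0.0214] 0.031933201038067585
[323.2 395.6] [62.3 75.3] [ 0.4691 -0.1594  0.064 ]
```

Call:
send_rows(
  fingers=[0, 0, 0, 0, 0],
  slide=[
    [0, 0, 0.2],
    [0.547, 0.22, 0.36],
    [0.547, 0.22, 0.36],
    [0.547, 0.22, 0.36],
    [0.547, 0.22, 0.36],
  ],
  twist=[0, 0, 0, 0, 0],
)

```text
time_s: 12.0
ee_pos: [0.6107, -0.1021, 0.1114]
ee_rot: [0.705, 0.709, 0.001, 0.001]
ft_force: [-0.5, 0.4, -1.4]
grip_width: 0.0321
finger_force: 40.9
```

Call:
send_rows(
  fingers=[0, 0, 0, 0, 0],
  slide=[
    [0, 0, 0],
    [0, 0, -0.15],
    [0, 0, -0.3],
    [0, 0, -0.32],
    [0, 0, -0.32],
  ],
  twist=[0, 0, 0, 0, 0],
)

```text
time_s: 12.5
ee_pos: [0.6048, -0.1039, 0.0308]
ee_rot: [0.707, 0.708, -0.001, -0.001]
ft_force: [-0.3, 0.0, -0.8]
grip_width: 0.0321
finger_force: 41.0
```

```bash
python3 - <<'E'
from h import *
p=bot.camera_params("wrist");im=bot.capture("wrist");cv2.imwrite("pics/w5.png",im);np.save("p5.npy",p,allow_pickle=True)
o=bot.get_obs();print(o["ee_pos"].round(4),o["grip_width"])
c,s=disc(im,323,390,42,70);print(c,s,ray(p,*c,.074).round(4))
E
```

```text
[ 0.6059 -0.1042  0.0322] 0.03211899729978797
[322.9 397. ] [64.1 75.6] [ 0.6041 -0.1044  0.074 ]
```

View pics/w5.png

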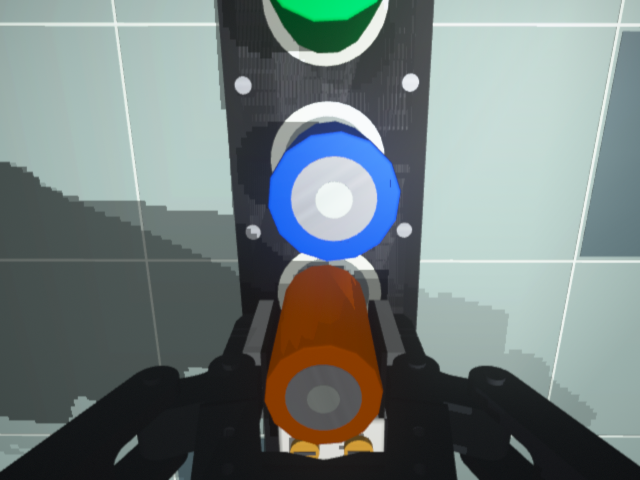

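Blue stands on the middle seat (top at (334,199)). Orange is over its seat with its top disc at (323,397) and the rim centred near column 330.

```bash
python3 - <<'E'
from h import *
im=cv2.imread("pics/w5.png");p=np.load("p5.npy",allow_pickle=True).item()
c,s=disc(im,334,199,46,150);print("blue",c,s,ray(p,*c,.070).round(4), "its rim back",ray(p,328,102,.009).round(4))
print("rim back",ray(p,330,250,.009).round(4))
E
```

```text
blue [333.6 198.1] [83.1 85.1] [ 0.6066 -0.05    0.07  ] its rim back [ 0.6057 -0.0275  0.009 ]
rim back [ 0.6067 -0.0843  0.009 ]
```

Call:
send_rows(
  fingers=[0, 0, 0, 0, 0],
  slide=[
    [0, 0, 0],
    [0, 0, -0.008],
    [0, 0, -0.016],
    [0, 0, -0.018],
    [0, 0, -0.018],
  ],
  twist=[0, 0, 0, 0, 0],
)

```text
time_s: 13.05
ee_pos: [0.6067, -0.1039, 0.0271]
ee_rot: [0.706, 0.708, 0.0, 0.0]
ft_force: [-0.2, -0.3, 1.1]
grip_width: 0.0323
finger_force: 41.2
```

Call:
send_rows(
  fingers=[100, 100, 100, 100, 100],
  slide=[
    [0, 0, 0],
    [0, 0, 0],
    [0, 0, 0],
    [0, 0, 0.2],
    [0, 0, 0.4],
  ],
  twist=[0, 0, 0, 0, 0],
)

```text
time_s: 13.55
ee_pos: [0.6051, -0.1033, 0.1264]
ee_rot: [0.706, 0.708, -0.001, -0.002]
ft_force: [1.9, -0.5, 0.1]
grip_width: 0.0855
finger_force: 0.0
```

Call:
send_rows(
  fingers=[100, 100, 100, 100, 100],
  slide=[
    [-0.3, 0.85, 0.2],
    [-0.3, 0.85, 0.2],
    [-0.3, 0.85, 0.2],
    [-0.3, 0.85, 0.2],
    [-0.3, 0.85, 0.2],
  ],
  twist=[0, 0, 0, 0, 0],
)

```text
time_s: 14.05
ee_pos: [0.5305, 0.1114, 0.178]
ee_rot: [0.706, 0.708, 0.001, 0.0]
ft_force: [0.2, 0.2, 1.0]
grip_width: 0.0852
finger_force: 0.0
```

Call:
send_rows(
  fingers=[100, 100, 100, 100, 100],
  slide=[
    [-0.288, 0.52, 0.1],
    [-0.288, 0.52, 0.1],
    [-0.288, 0.52, 0.1],
    [-0.288, 0.52, 0.1],
    [-0.288, 0.52, 0.1],
  ],
  twist=[0, 0, 0, 0, 0],
)

```text
time_s: 14.55
ee_pos: [0.4592, 0.2396, 0.2022]
ee_rot: [0.705, 0.709, 0.0, 0.0]
ft_force: [-0.2, -0.5, 0.3]
grip_width: 0.0855
finger_force: 0.0
```

```bash
python3 - <<'E'
from h import *
p=bot.camera_params("wrist");im=bot.capture("wrist");cv2.imwrite("pics/w6.png",im);np.save("p6.npy",p,allow_pickle=True)
print(bot.get_obs()["ee_pos"].round(4))
for b in blobs(im,"purple",amin=200):
    print(b[0],b[1],ray(p,*b[0],.02).round(4))
    c=max(cv2.findContours(b[2].astype(np.uint8),0,2)[0],key=len)
    print(cv2.boxPoints(cv2.minAreaRect(c)).round(1).tolist())
for b in blobs(im,"yellow",amin=200):print(b[0],b[1],ray(p,*b[0],.015).round(4))
E
```

```text
[0.4596 0.2387 0.2018]
[308.2, 154.6] [286, 137, 45, 37, 1003] [0.4473 0.279  0.02  ]
[[284.8999938964844, 159.0], [293.8999938964844, 135.6999969482422], [331.6000061035156, 150.1999969482422], [322.6000061035156, 173.60000610351562]]
[113.9, 238.4] [84, 215, 58, 51, 1864] [0.291  0.2115 0.015 ]
[305.3, 295.9] [289, 279, 33, 36, 844] [0.444  0.1616 0.015 ]
```

View pics/w6.png

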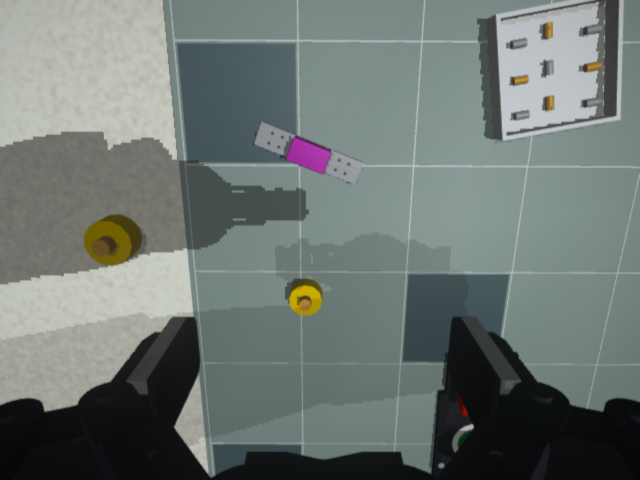

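The view shows the bar at (308,154), with its left end mid (258,132.5) and right end mid (359.5,172.5). The small cap is at (305,296) and the large one, off the mat, at (112,240).

```bash
python3 - <<'E'
from h import *
p=np.load("p6.npy",allow_pickle=True).item()
a=ray(p,258,132.5,.008);b=ray(p,359.5,172.5,.008);d=b-a
print(a.round(4),b.round(4),((a+b)/2).round(4),np.linalg.norm(d),np.degrees(np.arctan2(d[1],d[0])))
q=[ray(p,u,v,.022) for u,v in((284.9,159),(293.9,135.7),(331.6,150.2),(322.6,173.6))]
e=q[2]-q[1]+q[3]-q[0];print(np.mean(q,0).round(4),np.degrees(np.arctan2(e[1],e[0])))
im=cv2.imread("pics/w6.png")
for b in blobs(im,"yellow",amin=200):
    c=max(cv2.findContours(b[2].astype(np.uint8),0,1)[0],key=len);e=cv2.fitEllipse(cv2.convexHull(c));print(np.round(e[0]+e[1],1),ray(p,*e[0],.012).round(4))
E
```

```text
[0.4089 0.2941 0.008 ] [0.4869 0.264  0.008 ] [0.4479 0.279  0.008 ] 0.08361808157294454 -21.079964918719433
[0.4474 0.2791 0.022 ] -20.711370019275662
[112.2 239.4  48.9  57.8] [0.288  0.2096 0.012 ]
[305.3 297.   33.6  36.9] [0.4438 0.1592 0.012 ]
```

Call:
send_rows(
  fingers=[100, 100, 100, 100, 100],
  slide=[
    [-0.048, 0.159, 0],
    [-0.048, 0.159, 0],
    [-0.048, 0.159, -0.2],
    [-0.048, 0.159, -0.3],
    [-0.048, 0.159, -0.4],
  ],
  twist=[0.19, 0.38, 0.57, 0.75, 0.9],
)

```text
time_s: 15.1
ee_pos: [0.4478, 0.2768, 0.0997]
ee_rot: [0.416, 0.909, -0.001, -0.001]
ft_force: [0.3, 0.4, 0.5]
grip_width: 0.0851
finger_force: 0.0
```

Call:
send_rows(
  fingers=[100, 100, 100, 100, 100],
  slide=[
    [0, 0, -0.1],
    [0, 0, -0.2],
    [0, 0, -0.2],
    [0, 0, -0.2],
    [0, 0, -0.2],
  ],
  twist=[0.18, 0.36, 0.54, 0.627, 0.627],
)

```text
time_s: 15.6
ee_pos: [0.448, 0.277, 0.0512]
ee_rot: [0.184, 0.983, -0.0, -0.0]
ft_force: [-0.5, 0.0, 0.2]
grip_width: 0.0853
finger_force: 0.0
```

```bash
python3 - <<'E'
from h import *
p=bot.camera_params("wrist");im=bot.capture("wrist");cv2.imwrite("pics/w7.png",im)
o=bot.get_obs();q=o["ee_rot"];print(o["ee_pos"].round(4),np.degrees(2*np.arctan2(q[1],q[0]))-90)
for b in blobs(im,"purple",amin=200):
    c=max(cv2.findContours(b[2].astype(np.uint8),0,2)[0],key=len)
    print(b[0],ray(p,*b[0],.02).round(4),cv2.boxPoints(cv2.minAreaRect(c)).round(1).tolist())
E
```

```text
[0.4481 0.2772 0.0515] 68.61950098964601
[329.1, 281.0] [0.4455 0.2793 0.02  ] [[309.0, 245.0], [350.0, 245.0], [350.0, 317.0], [309.0, 317.0]]
```

View pics/w7.png

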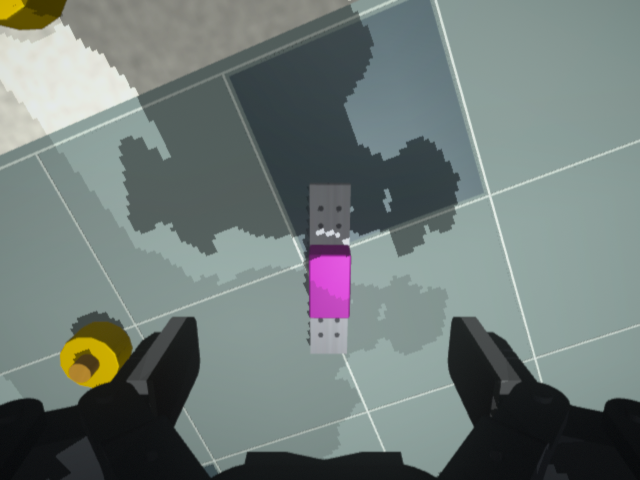

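The bar is aligned with the fingers (block at (330,281), axis vertical in the image). The cap at (95,360) is clear of the finger. Descending.

Call:
send_rows(
  fingers=[100, 100, 100, 100, 60],
  slide=[
    [-0.003, 0.007, 0],
    [-0.003, 0.007, -0.12],
    [-0.003, 0.007, -0.18],
    [-0.003, 0.007, -0.186],
    [-0.003, 0.007, -0.186],
  ],
  twist=[0, 0, 0, 0, 0],
)

```text
time_s: 16.15
ee_pos: [0.4465, 0.28, 0.0052]
ee_rot: [0.184, 0.983, -0.0, -0.0]
ft_force: [-0.2, 0.2, -0.1]
grip_width: 0.0735
finger_force: 0.0
```

Call:
send_rows(
  fingers=[0, 0, 0, 0, 0],
  slide=[
    [0, 0, 0],
    [0, 0, 0],
    [0, 0, 0],
    [0, 0, 0],
    [0, 0, 0],
  ],
  twist=[0, 0, 0, 0, 0],
)

```text
time_s: 16.65
ee_pos: [0.4473, 0.2803, 0.0061]
ee_rot: [0.184, 0.983, 0.0, 0.001]
ft_force: [-0.8, 0.8, 5.1]
grip_width: 0.0172
finger_force: 40.0
```

Call:
send_rows(
  fingers=[0, 0, 0],
  slide=[
    [0, 0, 0],
    [0, 0, 0],
    [0, 0, 0],
  ],
  twist=[0, 0, 0],
)

```text
time_s: 16.95
ee_pos: [0.4474, 0.2803, 0.0061]
ee_rot: [0.184, 0.983, 0.0, 0.001]
ft_force: [-0.6, -0.3, 6.4]
grip_width: 0.017
finger_force: 40.1
```

Call:
send_rows(
  fingers=[0, 0, 0, 0, 0],
  slide=[
    [0, 0, 0.15],
    [0, 0, 0.35],
    [0.07, -0.12, 0.48],
    [0.14, -0.25, 0.48],
    [0.2, -0.35, 0.48],
  ],
  twist=[0, -0.15, -0.33, -0.5, -0.67],
)

```text
time_s: 17.45
ee_pos: [0.4981, 0.1914, 0.1267]
ee_rot: [0.435, 0.9, 0.001, 0.001]
ft_force: [-0.6, -0.4, -1.2]
grip_width: 0.0168
finger_force: 39.3
```

Call:
send_rows(
  fingers=[0, 0, 0, 0, 0],
  slide=[
    [0.433, -0.86, 0],
    [0.433, -0.86, 0],
    [0.433, -0.86, 0],
    [0.433, -0.86, 0],
    [0.433, -0.86, 0],
  ],
  twist=[-0.17, -0.34, -0.51, -0.68, -0.83],
)

```text
time_s: 17.95
ee_pos: [0.6056, -0.025, 0.1249]
ee_rot: [0.701, 0.713, -0.0, -0.0]
ft_force: [0.5, 0.4, -0.9]
grip_width: 0.0169
finger_force: 39.3
```

```bash
python3 - <<'E'
from h import *
bot.capture("wrist");bot.capture("wrist")
p=bot.camera_params("wrist");im=bot.capture("wrist");cv2.imwrite("pics/w8.png",im);np.save("p8.npy",p,allow_pickle=True)
o=bot.get_obs();q=o["ee_rot"];print(o["ee_pos"].round(4),np.degrees(2*np.arctan2(q[1],q[0]))-90,o["grip_width"])
E
```

```text
[ 0.6053 -0.0247  0.1245] 1.1206398466509597 0.01695094520244793
```

View pics/w8.png

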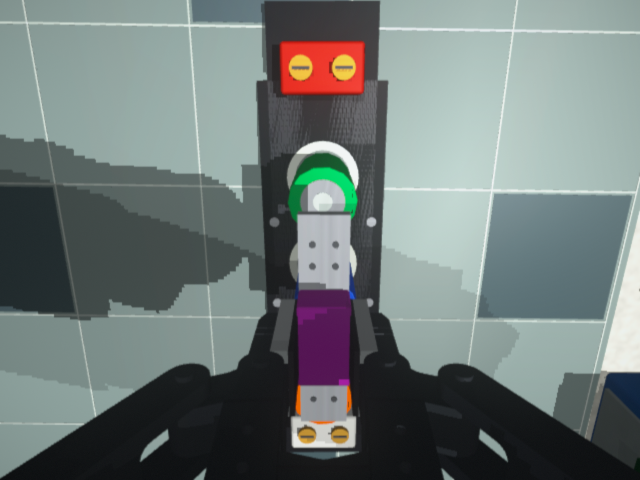

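The bar is held in line with the row: far end at (324,213), near end at about (324,420), and the purple block at (325,335).

```bash
python3 - <<'E'
from h import *
p=np.load("p8.npy",allow_pickle=True).item();im=cv2.imread("pics/w8.png")
a=ray(p,324,213,.1264);b=ray(p,324,420,.1264);print(a.round(4),b.round(4),((a+b)/2).round(4),np.linalg.norm(a-b))
for b in blobs(im,"purple",amin=200,vmin=30):print(b[0],b[1])
print("block far top edge",ray(p,325,305,.1414).round(4),"near",ray(p,325,386,.1414).round(4))
c,s=disc(im,323,199,15,140);print("green",c,s,ray(p,*c,.07).round(4))
E
```

```text
[0.6053 0.0137 0.1264] [ 0.6065 -0.0703  0.1264] [ 0.6059 -0.0283  0.1264] 0.08400668423680407
[323.3, 337.0] [296, 290, 56, 95, 4958]
block far top edge [ 0.606  -0.0129  0.1414] near [ 0.6064 -0.0434  0.1414]
green [323.  198.4] [28.3 30.4] [0.605  0.0065 0.07  ]
```

Call:
send_rows(
  fingers=[0, 0, 0, 0, 0],
  slide=[
    [0, 0.024, 0],
    [0, 0.024, -0.08],
    [0, 0.024, -0.16],
    [0, 0.024, -0.19],
    [0, 0.024, -0.19],
  ],
  twist=[0, 0, 0, 0, 0],
)

```text
time_s: 18.6
ee_pos: [0.6038, -0.0148, 0.0767]
ee_rot: [0.698, 0.716, -0.001, -0.001]
ft_force: [-0.7, -0.5, -1.4]
grip_width: 0.017
finger_force: 39.4
```

Call:
send_rows(
  fingers=[0, 0, 0, 0, 0],
  slide=[
    [0, 0, 0],
    [0, 0, -0.005],
    [0, 0, -0.01],
    [0, 0, -0.014],
    [0, 0, -0.014],
  ],
  twist=[0, 0, 0, 0, 0],
)

```text
time_s: 19.1
ee_pos: [0.6051, -0.0165, 0.0744]
ee_rot: [0.699, 0.715, 0.0, 0.0]
ft_force: [-1.1, -1.2, -0.7]
grip_width: 0.0167
finger_force: 39.4
```

```bash
python3 - <<'E'
from h import *
p=bot.camera_params("wrist");im=bot.capture("wrist");cv2.imwrite("pics/w9.png",im);np.save("p9.npy",p,allow_pickle=True)
o=bot.get_obs();q=o["ee_rot"];print(o["ee_pos"].round(4),np.degrees(2*np.arctan2(q[1],q[0]))-90,o["ft_force"].round(1))
E
```

```text
[ 0.605  -0.0164  0.0744] 1.3280253205271748 [-0.6  0.3 -0.3]
```

View pics/w9.png

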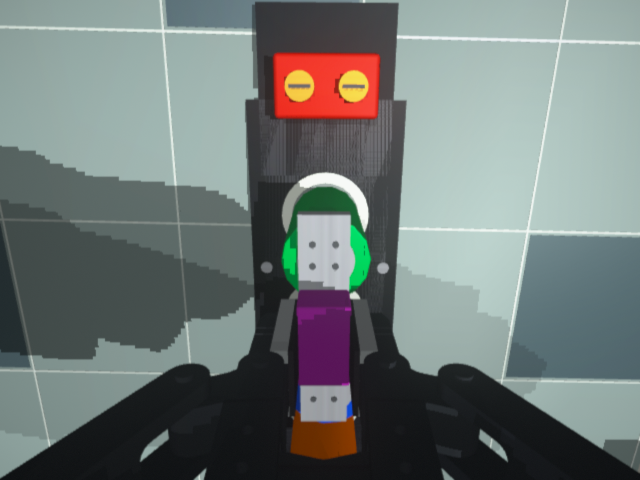

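Bar just above the cells, with its far end at (324,213) over the green top, about 2 mm too far in +y. Correcting and lowering.

Call:
send_rows(
  fingers=[0, 0, 0, 0, 0],
  slide=[
    [0.003, -0.008, 0],
    [0.003, -0.008, 0],
    [0.003, -0.008, -0.004],
    [0.003, -0.008, -0.007],
    [0.003, -0.008, -0.007],
  ],
  twist=[0, 0, 0, 0, 0],
)

```text
time_s: 19.65
ee_pos: [0.6059, -0.0185, 0.0731]
ee_rot: [0.699, 0.715, 0.0, 0.0]
ft_force: [-1.4, 0.4, 4.4]
grip_width: 0.0168
finger_force: 39.9
```

Call:
send_rows(
  fingers=[40, 100, 100, 100, 100],
  slide=[
    [0, 0, 0],
    [0, 0, 0],
    [0, 0, 0],
    [0, 0, 0],
    [0, 0, 0],
  ],
  twist=[0, 0, 0, 0, 0],
)

```text
time_s: 20.15
ee_pos: [0.6058, -0.0183, 0.0725]
ee_rot: [0.699, 0.715, 0.0, -0.0]
ft_force: [-0.3, -0.8, 0.1]
grip_width: 0.0851
finger_force: 0.0
```

Call:
send_rows(
  fingers=[100, 100, 100, 100, 100],
  slide=[
    [0, 0, 0.1],
    [0, 0, 0.3],
    [0, 0, 0.48],
    [0, 0, 0.6],
    [0, 0, 0.6],
  ],
  twist=[0, 0, 0, 0, 0],
)

```text
time_s: 20.65
ee_pos: [0.6079, -0.0189, 0.2282]
ee_rot: [0.699, 0.715, 0.002, 0.003]
ft_force: [0.3, -0.5, -0.3]
grip_width: 0.0852
finger_force: 0.0
```

```bash
python3 - <<'E'
from h import *
p=bot.camera_params("wrist");im=bot.capture("wrist");cv2.imwrite("pics/w10.png",im);np.save("p10.npy",p,allow_pickle=True)
o=bot.get_obs();q=o["ee_rot"];print(o["ee_pos"].round(4),np.degrees(2*np.arctan2(q[1],q[0]))-90)
E
```

```text
[ 0.6071 -0.0187  0.2252] 1.3384389398299845
```

View pics/w10.png

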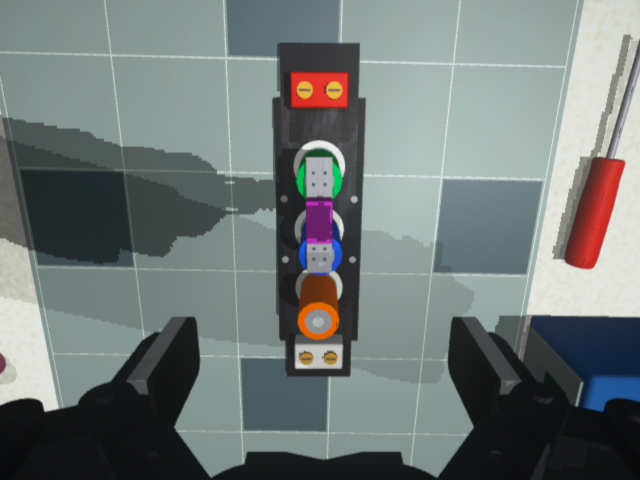

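The bar lies flat bridging green (319,178) and blue (320,254). Orange stands on its seat with its top at (319,321).

```bash
python3 - <<'E'
from h import *
p=np.load("p10.npy",allow_pickle=True).item();im=cv2.imread("pics/w10.png")
c,s=disc(im,319,321,14,140);print("orange",c,s,ray(p,*c,.07).round(4))
a=ray(p,319,157,.075);b=ray(p,319.5,272.5,.075);print(a.round(4),b.round(4),((a+b)/2).round(4),np.linalg.norm(a-b))
for k in("green","blue"):
    for q in blobs(im,k,amin=60):
        if abs(q[0][0]-320)<40:
            ct=cv2.convexHull(np.argwhere(q[2])[:,::-1].astype(np.int32));print(k,q[0],q[1])
E
```

```text
orange [317.8 321. ] [22.8 25.6] [ 0.6061 -0.1052  0.07  ]
[0.6046 0.0218 0.075 ] [ 0.6066 -0.0625  0.075 ] [ 0.6056 -0.0203  0.075 ] 0.0843101703732648
green [318.5, 173.9] [295, 150, 48, 49, 691]
blue [336.3, 247.7] [332, 220, 11, 51, 360]
blue [302.6, 248.3] [298, 222, 9, 47, 275]
```

Call:
send_rows(
  fingers=[100, 100, 100, 100, 100],
  slide=[
    [-0.65, 0.712, 0],
    [-0.65, 0.712, 0],
    [-0.65, 0.712, 0],
    [-0.65, 0.712, -0.1],
    [-0.65, 0.712, -0.1],
  ],
  twist=[0, 0, 0, 0, 0],
)

```text
time_s: 21.2
ee_pos: [0.4412, 0.1609, 0.1958]
ee_rot: [0.699, 0.715, -0.0, -0.001]
ft_force: [1.0, 0.5, 0.4]
grip_width: 0.0852
finger_force: 0.0
```

Call:
send_rows(
  fingers=[100, 100, 100, 100, 100],
  slide=[
    [0, 0, -0.2],
    [0, 0, -0.4],
    [0, 0, -0.52],
    [0, 0, -0.52],
    [0, 0, -0.52],
  ],
  twist=[0, 0, 0, 0, 0],
)

```text
time_s: 21.7
ee_pos: [0.4426, 0.1595, 0.0674]
ee_rot: [0.699, 0.715, -0.001, -0.0]
ft_force: [0.2, 0.5, 0.8]
grip_width: 0.0855
finger_force: 0.0
```

```bash
python3 - <<'E'
from h import *
p=bot.camera_params("wrist");im=bot.capture("wrist");cv2.imwrite("pics/w11.png",im)
print(bot.get_obs()["ee_pos"].round(4))
for b in blobs(im,"yellow",amin=200):
    c=max(cv2.findContours(b[2].astype(np.uint8),0,1)[0],key=len);e=cv2.fitEllipse(cv2.convexHull(c));print(np.round(e[0]+e[1],1),ray(p,*e[0],.011).round(4))
for b in blobs(im,"orange",amin=50):print("stud",b[0],b[1],ray(p,*b[0],.025).round(4))
E
```

```text
[0.4439 0.1596 0.0688]
[ -7.3 153.   82.5 107.1] [0.2901 0.2104 0.011 ]
[327.2 265.9  57.8  61.9] [0.4438 0.159  0.011 ]
```

Call:
send_rows(
  fingers=[100, 100, 100, 100, 50],
  slide=[
    [0, -0.002, -0.1],
    [0, -0.002, -0.2],
    [0, -0.002, -0.248],
    [0, -0.002, -0.248],
    [0, -0.002, -0.248],
  ],
  twist=[0, 0, 0, 0, 0],
)

```text
time_s: 22.25
ee_pos: [0.4443, 0.1591, 0.0071]
ee_rot: [0.699, 0.715, 0.001, 0.001]
ft_force: [0.1, 0.0, 0.3]
grip_width: 0.0732
finger_force: 0.0
```

Call:
send_rows(
  fingers=[0, 0, 0, 0, 0],
  slide=[
    [0, 0, 0],
    [0, 0, 0],
    [0, 0, 0],
    [0, 0, 0],
    [0, 0, 0],
  ],
  twist=[0, 0, 0, 0, 0],
)

```text
time_s: 22.75
ee_pos: [0.4439, 0.1592, 0.0065]
ee_rot: [0.699, 0.715, 0.0, 0.0]
ft_force: [-1.5, -0.1, 5.6]
grip_width: 0.0263
finger_force: 39.0
```

Call:
send_rows(
  fingers=[0, 0],
  slide=[
    [0, 0, 0],
    [0, 0, 0],
  ],
  twist=[0, 0],
)

```text
time_s: 22.95
ee_pos: [0.4438, 0.1592, 0.0065]
ee_rot: [0.699, 0.715, 0.0, 0.0]
ft_force: [-1.2, 0.0, 5.3]
grip_width: 0.0261
finger_force: 39.0
```

Call:
send_rows(
  fingers=[0, 0, 0, 0, 0],
  slide=[
    [0, 0, 0.2],
    [0, 0, 0.4],
    [0.07, -0.14, 0.52],
    [0.14, -0.28, 0.56],
    [0.2, -0.4, 0.56],
  ],
  twist=[0, 0, 0, 0, 0],
)

```text
time_s: 23.45
ee_pos: [0.4953, 0.0575, 0.1485]
ee_rot: [0.699, 0.715, 0.001, 0.002]
ft_force: [0.3, 1.2, -0.6]
grip_width: 0.0258
finger_force: 39.6
```

Call:
send_rows(
  fingers=[0, 0, 0, 0, 0],
  slide=[
    [0.449, -0.656, 0],
    [0.449, -0.656, 0],
    [0.449, -0.656, 0],
    [0.449, -0.656, 0],
    [0.449, -0.656, 0],
  ],
  twist=[0, 0, 0, 0, 0],
)

```text
time_s: 23.95
ee_pos: [0.6071, -0.1098, 0.1435]
ee_rot: [0.7, 0.714, -0.001, -0.0]
ft_force: [-0.1, 0.2, -0.4]
grip_width: 0.0259
finger_force: 39.7
```

Call:
send_rows(
  fingers=[0, 0, 0, 0, 0],
  slide=[
    [0, 0, -0.1],
    [0, 0, -0.2],
    [0, 0, -0.26],
    [0, 0, -0.26],
    [0, 0, -0.26],
  ],
  twist=[0, 0, 0, 0, 0],
)

```text
time_s: 24.45
ee_pos: [0.6056, -0.1047, 0.0814]
ee_rot: [0.699, 0.715, 0.0, 0.0]
ft_force: [0.7, 0.4, -0.1]
grip_width: 0.0263
finger_force: 39.7
```

```bash
python3 - <<'E'
from h import *
bot.capture("wrist")
p=bot.camera_params("wrist");im=bot.capture("wrist");cv2.imwrite("pics/w12.png",im);np.save("p12.npy",p,allow_pickle=True)
o=bot.get_obs();print(o["ee_pos"].round(4),o["grip_width"])
z=o["ee_pos"][2]-.0065+.011
for b in blobs(im,"yellow",amin=200):
    c=max(cv2.findContours(b[2].astype(np.uint8),0,1)[0],key=len);e=cv2.fitEllipse(cv2.convexHull(c));print(np.round(e[0]+e[1],1),ray(p,*e[0],z).round(4))
E
```

```text
[ 0.6064 -0.105   0.0823] 0.025800993340768134
[323.3 326.9  80.3  90.5] [ 0.6054 -0.1053  0.0868]
```

View pics/w12.png

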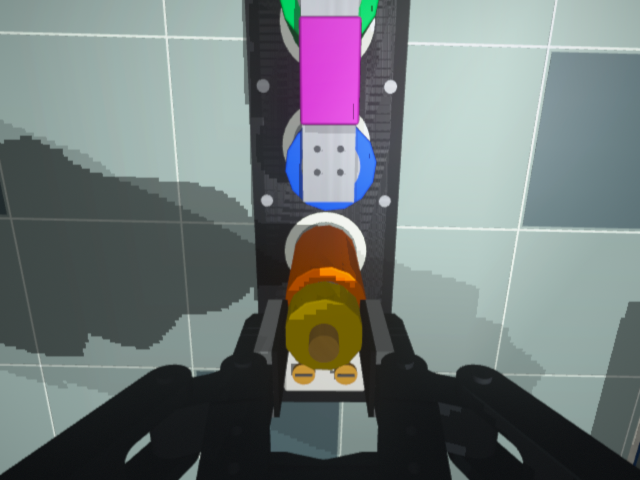

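The cap (324,327) sits concentric above the orange cell (325,285). The bar rests flat on blue and green. Lowering.

Call:
send_rows(
  fingers=[0, 0, 0, 0, 0],
  slide=[
    [0, 0, -0.015],
    [0, 0, -0.025],
    [0, 0, -0.031],
    [0, 0, -0.035],
    [0, 0, -0.035],
  ],
  twist=[0, 0, 0, 0, 0],
)

```text
time_s: 25.05
ee_pos: [0.6061, -0.1051, 0.0736]
ee_rot: [0.699, 0.715, 0.0, 0.001]
ft_force: [-3.2, 1.8, 11.0]
grip_width: 0.0259
finger_force: 40.8
```

Contact. Releasing and retreating.

Call:
send_rows(
  fingers=[40, 100, 100, 100, 100],
  slide=[
    [0, 0, 0],
    [0, 0, 0],
    [0, 0, 0],
    [0, 0, 0],
    [0, 0, 0],
  ],
  twist=[0, 0, 0, 0, 0],
)

```text
time_s: 25.55
ee_pos: [0.6054, -0.1048, 0.0717]
ee_rot: [0.699, 0.715, -0.0, -0.0]
ft_force: [-0.3, -0.2, 0.4]
grip_width: 0.0852
finger_force: 0.0
```

Call:
send_rows(
  fingers=[100, 100, 100, 100, 100],
  slide=[
    [0, 0, 0.1],
    [0, 0, 0.3],
    [0, 0, 0.48],
    [0, 0, 0.6],
    [0, 0, 0.6],
  ],
  twist=[0, 0, 0, 0, 0],
)

```text
time_s: 26.05
ee_pos: [0.6076, -0.1057, 0.2275]
ee_rot: [0.699, 0.715, 0.002, 0.004]
ft_force: [0.7, 0.2, 0.1]
grip_width: 0.0853
finger_force: 0.0
```

```bash
python3 - <<'E'
from h import *
a=bot.capture("wrist");b=bot.capture("scene");cv2.imwrite("pics/fin.png",np.hstack([cv2.resize(a[:420,180:500],(400,525)),cv2.resize(b[120:380,140:460],(400,525))]))
print(bot.get_obs()["ee_pos"].round(3))
E
```

```text
[ 0.606 -0.105  0.222]
```

View pics/fin.png

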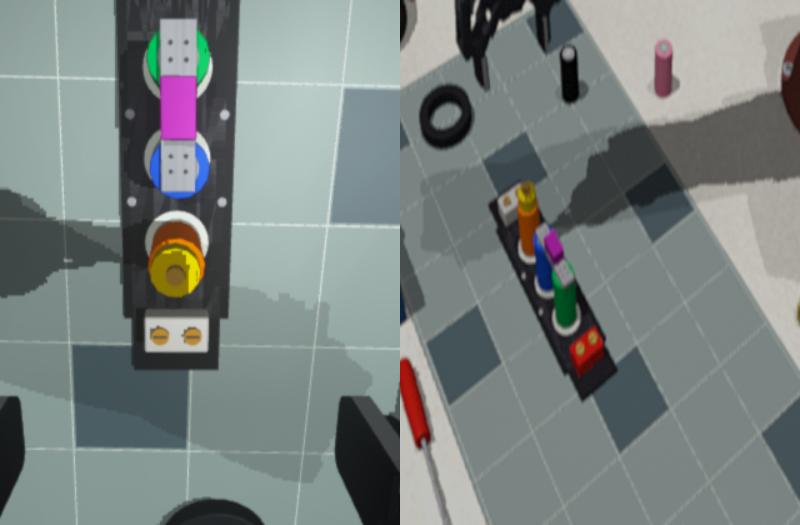

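Everything is in place: the cap is centred on orange (177,270 left), the bar bridges green and blue, and the black cell and tape are untouched. Handing in.

```bash
python3 -c "
from bench import bot
print(bot.sign_off())"
```

```text
the job is handed in; nothing more can be done
None
```

The job is handed in: all three cells stand on their seats, the bar bridges green and blue, the yellow cap sits on orange, the robot is clear of everything, and the black cell and tape were left alone; by my camera measurements each piece is within about 2 mm of centre, but sign-off returned no verdict.

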